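Screw the holder elbow into the desk clamp

ROBOT

A 7-joint arm with a two-finger parallel gripper is mounted at the origin on the work surface. World frame = base frame: x ahead of the robot, y to its left, z up, the work surface at z = 0. Lengths are in m, angles in rad, forces in N, time in s.
With the tool pointing down it reaches from about 0.35 to 0.9 m from the base axis. Payload 8.1 kg.
Tool frame: the origin (TCP) lies at the very end of the fingers, on their centre line; the grasp point (between the pads) lies 19 mm behind it (arm.tcp_to_grasp is the distance from the TCP to the grasp point, in m); z points along the fingers, y is the line along which they close (so a half turn about z gives the same grasp; the last joint's range is limited). The gripper opens to 92 mm and grips with 3 to 60 N. Pads are 19 mm wide; open, the fingers measure 130 mm over their backs; the gripper's body (75 mm by 190 mm) begins 47 mm behind the grasp point.
Start: joints at [1.233, 0.434, 0.025, 1.573, -0.012, 1.134, -0.075], TCP at [0.145, -0.608, 0.227] pointing down, gripper open.
Joint ranges: [-2.62, 2.62], [-0.44, 2.09], [-1.27, 1.32], [0.08, 2.57], [-1.32, 4.46], [0.12, 2], [-2.74, 2.74]. Speed limits (rad/s): [2.22, 2.22, 3.01, 3.01, 3.14, 3.14, 3.14].

INTERFACE

Orientations are given as a rotation vector (axis times angle).
In Python, from cell import arm, vision, telemetry, sign_off gives the robot as it stands (arm), with the cameras (vision), the job as plain functions and the readings (telemetry).
- The arm moves only by the shell command python3 nudge.py [FORCE], which reads ROWS from standard input. ROWS is a JSON list of rows, 1 to 10 of them, each written [[dx, dy, dz], turn, opening]: dx, dy, dz in m, then a turn about the tool's z in rad, then the opening from 0.0 (shut) to 1.0 (fully open); each row shifts and turns the commanded pose from where the row before left it, along the tool's axes as they then stand; what a row does not reach is not made up. A row lasts 1/10 s, in which the tool goes at most 0.05 m and 0.15 rad, less where a joint would pass 70% of its speed; a pose out of reach is approached as far as the arm can. The fingers move at their own pace and stop on an object; FORCE is the grip in N (left out, the last holds). Time passes only in rows, so rows that do not move let the fingers close. It prints the time, the measured TCP pose, the force, the opening and the grip force at its end. Input that does not fit is refused with a message, and nothing moves.
- telemetry.observe(): the state, without advancing time (a new reading comes with each control period).
- vision.get_image(name): name is "scene" or "side" or "wrist"; returns a dict with "image" (480x640x3 uint8, blue, green, red), "fx", "fy", "cx", "cy" (pixels), "cam_to_world" (4x4, takes a point from camera to world coordinates); the wrist camera has in their place "mount" (4x4, takes a point from camera to tool coordinates, whose origin is the TCP and whose axes are the flange's). Camera axes: x right, y down, z forward; pixel columns grow to the right and rows downward; lengths in m; the calibration is good to about 2 mm. A picture is of the moment at which its call begins: read the wrist's pose just before it. There is no depth.
- sign_off(): hands the job in; it is judged then, once.
The state is a dict: "clock": time; "joints": joint angles; "dq": joint speeds; "joint_efforts": joint torques, N m; "position": TCP position; "ee_rot": TCP orientation; "force": force on the tool from outside, world axes, zero at the start; "ft_torque": the same for the moment, N m; "width": opening from 0.0 (shut) to 1.0 (fully open); "gripper_force": force on a finger pad.
Only numpy, scipy, OpenCV 4.12 (cv2) and the standard library are available. Lean on these libraries where they do the work, as an engineer would, in place of code of your own. Each camera call takes 0.05 s, during which the arm holds its last target. There are 200 camera calls.

TASK

Take the elbow fitting (the one with the side outlet) from the wooden rack, set its pin-threaded stem into the socket of the clamp and screw it in clockwise until you feel it bite, then give it another 30 degrees past the bite and let go. Never force it, and leave the plug in the rack, the phone and the tape roll where they are.

Things in the scene. Friction and masses are not known exactly. Their poses are not given: they have to be found in the camera images.
- elbow: Loose steel elbow fitting, about 0.24 kg, at first hanging upright by its shoulder in one of the rack's two slots, stem down. Origin: centre of the stem's end, z up. Stem 22 mm diameter, 26 mm long, end chamfered 2 mm; round shoulder 40 mm across from 26 to 31 mm; square body 28 x 28 mm from 31 to 85 mm; side outlet 16 to 20 mm thick along +x at 70 mm height, to 60 mm from the axis.
- elbow_grip (a point): Point on the elbow's axis, 64 mm above its stem's end, good for gripping the square body on its two y faces. Axes as the elbow.
- elbow_pin (a point): Middle of the elbow's thread: a cross pin through the stem along the elbow's x, 7 mm thick, 34 mm long overall (6 mm out of the stem on both sides), 6.5 mm above the stem's end. Axes as the elbow.
- plug: Bystander in the other slot of the rack: same stem, pin and shoulder as the elbow (origin at the stem's end), but only a square head 28 mm wide from 31 to 49 mm, and no outlet. Leave it.
- rack: Wooden rack, fixed, 75 (x) x 190 (y) x 32 mm high, origin at the centre of its underside. Two slots through it 38 mm (x) x 26 mm (y) at y = +55 and -55 mm. The elbow's x lies along the rack's x within 0.1 rad.
- clamp: Steel screw clamp fixed on the front edge of a low wooden stand (160 x 220 mm, top 50 mm high, reaching to +x). It holds the socket, an upright steel barrel 58 mm across. Origin on the desk under the socket's axis, z up, x along the socket's two slots. Never press or twist the elbow against it with more than 60 N.
- mouth (a point): Centre of the socket's open top, 96 mm above the desk; axes as the clamp. Bore 25 mm across (1.5 mm play round the stem) with two facing slots along +x and -x, 10 mm wide at the bore, for the cross pin: the elbow goes in with its x along the clamp's x, either way round, play about 0.1 rad.
- groove (a point): Point on the socket's axis at the ledge, 18 mm below the mouth. Pushed straight down the pin lands here, stem's end 21 mm below the mouth. Turned clockwise (seen from above) the pin runs in a helical groove falling 3 mm per rad, with 3 mm vertical play above its floor: follow it down. Counter-clockwise is blocked. Once turned it cannot be lifted out.
- seal (a point): Seal disc in the socket's bottom, at first 68.5 mm above the desk. The elbow turns easily (under 0.15 N m) until it bites, 0.2 to 1.1 rad after the slots; the bite is hidden under the lip and must be felt. From there it needs a steady 0.3 to 0.4 N m and stays where left; the seal is drawn down 2 mm per rad past the bite (about 1 mm per 30 degrees) and does not come back.
- phone: Bystander: black phone 72 x 148 x 9 mm lying on the stand behind the socket. Origin under its centre.
- tape: Bystander: roll of clear tape, 64 mm across, 19 mm high. Origin under its centre.

How it is judged:
By the outcome, as a careful person would: the job done as asked, in the order asked, and still so for the second after the job is handed in, with the robot touching nothing.
It also fails if it takes over 61 s, if anything falls off the work surface, if the arm or the gripper's body presses on something with over 40 N, if the wrist force passes 120 N, or if a joint passes its speed limit or range.

## Working session

There is one attempt and no reset: what is moved stays moved. The work goes in short steps, Python scripts to look and compute and a shell command to move; the robot and the scene stay as the last step left them, time stands still between calls to the robot, and variables do not carry over. Pictures are saved under pics/ and viewed, at most 10 in all, crops included, and the job is handed in when it is done.

```bash
ls; mkdir -p pics
python3 - <<'E'
from cell import arm, vision, telemetry, sign_off
import cv2
s=telemetry.observe();print(s)
for n in("scene","side"):
    d=vision.get_image(n);cv2.imwrite(f"pics/{n}0.png",d["image"]);print(n,d["fx"],d["cx"],d["cy"],d["cam_to_world"])
d=vision.get_image("wrist");print(d["mount"],d["fx"]);cv2.imwrite("pics/w0.png",d["image"])
E
```

```text
cell.py
nudge.py
pics
{'clock': 0.0, 'joints': array([ 1.23337495,  0.43521134,  0.02497393,  1.57406704, -0.01157722,
        1.13399647, -0.07510903]), 'dq': array([ 0.00073253, -0.00083539,  0.0014711 , -0.00063051, -0.00335235,
        0.00018281, -0.00119906]), 'joint_efforts': array([ 1.13356066e-04, -6.67849231e+01,  9.84904803e-01, -3.14457178e+01,
       -6.04145718e-02,  4.27598739e-02,  1.59487986e-04]), 'position': array([ 0.14524083, -0.60738133,  0.22596384]), 'ee_rot': array([-3.11848686e+00, -3.67725231e-01,  5.31755042e-04]), 'force': array([-0.08051362,  0.25718773,  0.03141304]), 'ft_torque': array([-0.01009774,  0.01652993, -0.01545461]), 'gripper_force': 0.0, 'width': 1.0015937731290778}
scene 445.14004209268165 311.82934109124324 232.55049875166506 [[ 0.65141029  0.53777809 -0.53521898  1.024322  ]
 [ 0.75872485 -0.46068241  0.46055218 -0.36358659]
 [ 0.0011089  -0.70609237 -0.70811887  0.71721275]
 [ 0.          0.          0.          1.        ]]
side 449.4364087898667 323.9601226234712 239.25935082960495 [[ 0.82901226 -0.4119932   0.37815376  0.28567089]
 [-0.55904476 -0.59311936  0.57937759 -0.35577743]
 [-0.01440931 -0.691716   -0.72202586  0.61004562]
 [ 0.          0.          0.          1.        ]]
[[-1.17873250e-04 -9.61322462e-01 -2.75425326e-01  7.45022739e-02]
 [ 9.99999523e-01  1.53857124e-04 -9.64978445e-04 -4.27116141e-04]
 [ 9.70031603e-04 -2.75425308e-01  9.61321985e-01 -1.57377714e-01]
 [ 0.00000000e+00  0.00000000e+00  0.00000000e+00  1.00000000e+00]] 356.1630652131162
```

View pics/scene0.png

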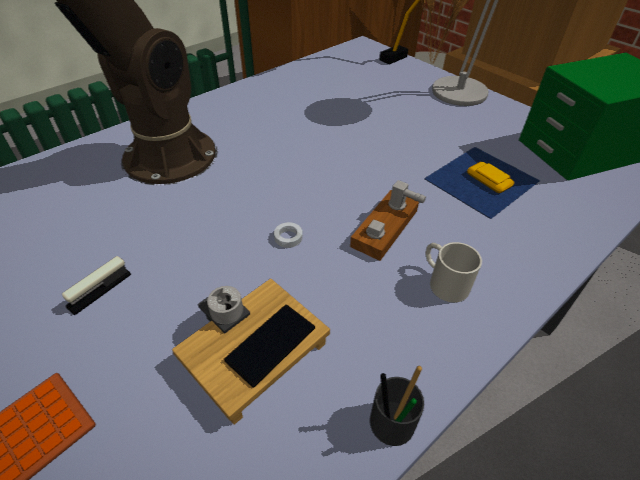

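View pics/side0.png

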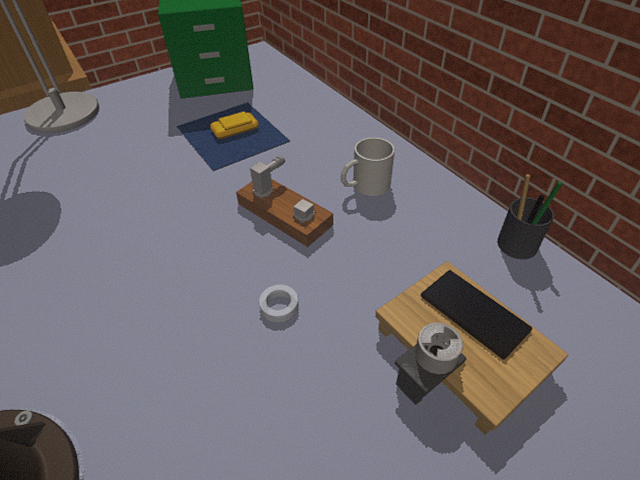

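The scene view has the elbow at about (400,195), the plug at (376,230), the socket at (225,303) and the tape at (288,235). The side view has the elbow at (262,180) and the socket at (440,345). I'll enlarge these areas.

Run:
```python
import cv2,numpy as np
a=cv2.imread("pics/scene0.png");b=cv2.imread("pics/side0.png")
def c(im,x,y,w,h): return cv2.resize(im[y:y+h,x:x+w],(400,300),interpolation=cv2.INTER_CUBIC)
m=np.vstack([np.hstack([c(a,345,175,100,75),c(a,185,270,80,60)]),np.hstack([c(b,230,145,100,75),c(b,400,310,80,60)])])
cv2.imwrite("pics/m0.png",m)
```

```text
(no output)
```

View pics/m0.png

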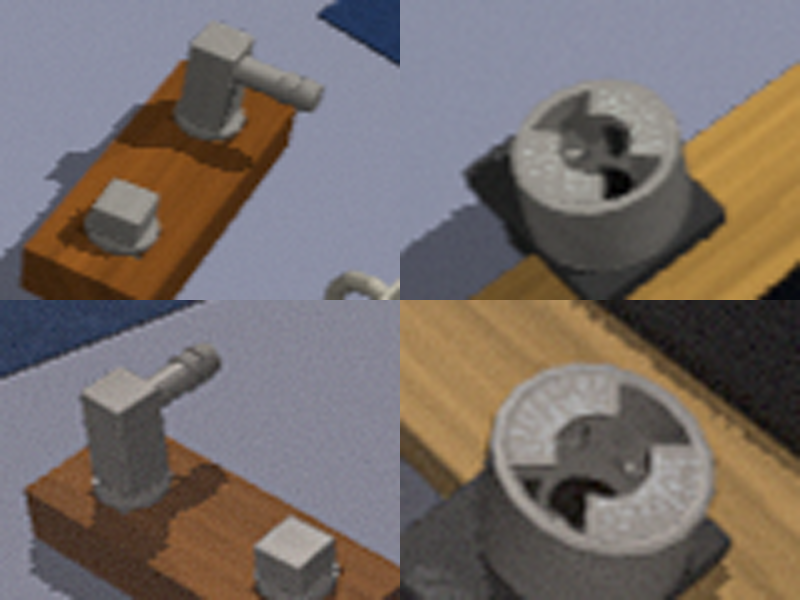

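```bash
cat > h.py <<'E'
import numpy as np
from cell import arm, vision, telemetry, sign_off
from scipy.spatial.transform import Rotation as R
def ray(d,T,u,v,z):
    r=T[:3,:3]@np.array([(u-d["cx"])/d["fx"],(v-d["cy"])/d["fy"],1]);o=T[:3,3]
    return (o+r*(z-o[2])/r[2])[:2]
def tool():
    s=telemetry.observe();T=np.eye(4);T[:3,:3]=R.from_rotvec(s["ee_rot"]).as_matrix();T[:3,3]=s["position"];return T,s
def to(x,y,z,yaw=None):
    "delta in tool axes; yaw = world angle of tool x"
    T,s=tool();a=np.arctan2(T[1,0],T[0,0])
    print("tcp",T[:3,3].round(4),"yaw",a.round(3),"d",(T[:3,:3].T@(np.array([x,y,z])-T[:3,3])).round(4), "turn(-dyaw)",None if yaw is None else round(-(yaw-a),3))
E
python3 - <<'E'
from h import *
D={n:vision.get_image(n) for n in("scene","side")}
f=lambda n,u,v,z:ray(D[n],D[n]["cam_to_world"],u,v,z)
for nm,z,a,b in [("elbtop",.091,(400.25,185.5),(260.75,167.25)),("tip",.076,(423,199.25),(282.5,159.5)),
 ("mouth",.096,(224.4,299.2),(440.4,341.6))]:
    print(nm,f("scene",*a,z).round(4),f("side",*b,z).round(4))
for p in [(620,385),(690,442),(512,467),(580,550)]: print("slot side",(f("side",400+(p[0]-400)/5,310+(p[1]-300)/5,.096)-f("side",440.4,341.6,.096)).round(4))
for p in [(530,125),(585,92),(662,155)]: print("slot scene",(f("scene",185+(p[0]-400)/5,270+p[1]/5,.096)-f("scene",224.4,299.2,.096)).round(4))
# rack top long edges scene, z=.032
for p in [(22,252),(185,60),(293,110)]: print("rack",f("scene",345+p[0]/4,175+p[1]/4,.032).round(4))
E
```

```text
elbtop [0.5668 0.289 ] [0.5648 0.2858]
tip [0.6203 0.3065] [0.6204 0.3018]
mouth [ 0.5797 -0.1785] [ 0.5761 -0.1815]
slot side [0.0195 0.0134]
slot side [ 0.0221 -0.0095]
slot side [-0.021   0.0112]
slot side [-0.0231 -0.016 ]
slot scene [-0.0226 -0.0127]
slot scene [-0.0225  0.0095]
slot scene [0.0177 0.0148]
rack [0.573  0.1344]
rack [0.521  0.3211]
rack [0.5928 0.335 ]
```

```bash
echo '[[[0.04,-0.024,-0.002],0,1],[[0.04,-0.024,-0.002],0,1],[[0.04,-0.024,-0.002],0,1],[[0.04,-0.024,-0.002],0,1],[[0.04,-0.024,-0.002],0,1],[[0.04,-0.024,-0.002],0,1],[[0.04,-0.024,-0.002],0,1],[[0.04,-0.024,-0.002],0,1],[[0.04,-0.024,-0.002],0,1],[[0.04,-0.024,-0.002],0,1]]' | python3 nudge.py 30
echo '[[[0.04,-0.024,-0.002],0,1],[[0.04,-0.024,-0.002],0,1],[[0.04,-0.024,-0.002],0,1],[[0,0,0],0,1],[[0,0,0],0,1],[[0,0,0],0,1]]' | python3 nudge.py
python3 - <<'E'
from h import *
import cv2
print(telemetry.observe()["joints"].round(2))
to(.578,-.18,.25,.09+np.pi)
T,s=tool()
d=vision.get_image("wrist");cv2.imwrite("pics/w1.png",d["image"]);np.save("T1.npy",T)
E
```

```text
clock: 1.25
position: [0.4797, -0.28, 0.2469]
ee_rot: [3.12, 0.367, 0.0]
force: [0.9, -0.6, 0.4]
width: 0.999
gripper_force: 0.0
clock: 1.85
position: [0.5778, -0.1846, 0.2525]
ee_rot: [3.12, 0.366, -0.001]
force: [0.3, -0.3, 0.1]
width: 0.997
gripper_force: 0.0
[ 0.36  0.4  -0.2   1.57  0.08  1.18 -1.19]
tcp [ 0.5778 -0.1846  0.2525] yaw 0.233 d [ 0.0013 -0.0045  0.0025] turn(-dyaw) -2.998
```

View pics/w1.png

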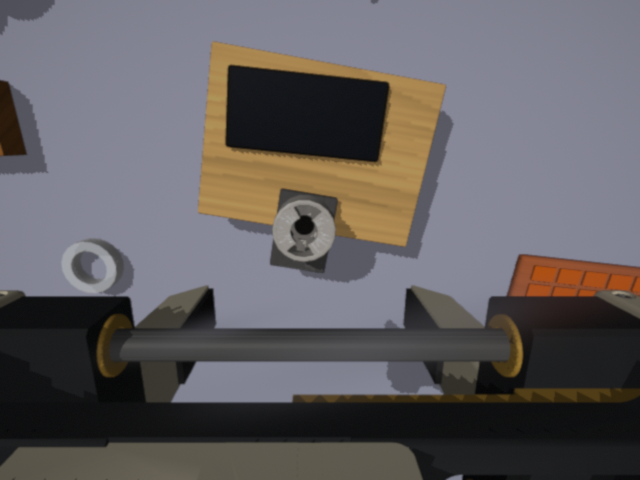

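Run:
```python
from h import *
import cv2
im=cv2.imread("pics/w1.png");cv2.imwrite("pics/w1c.png",cv2.resize(im[190:270,265:345],(600,600),interpolation=cv2.INTER_CUBIC))
d=vision.get_image("wrist");T=np.load("T1.npy")@d["mount"]
for p in [(213,43),(445,86),(198,213),(406,246)]: print(ray(d,T,*p,.05).round(4))
print(ray(d,T,304,229,.096))
m=np.linalg.inv(d["mount"])@np.array([0,0,0,1]);print("tcp px",d["fx"]*m[:2]/m[2]+[d["cx"],d["cy"]])
```

```text
[ 0.7172 -0.0616]
[ 0.7317 -0.277 ]
[ 0.5601 -0.0713]
[ 0.5758 -0.2887]
[ 0.5792801  -0.17871386]
tcp px [310.49842784 307.21882881]
```

View pics/w1c.png

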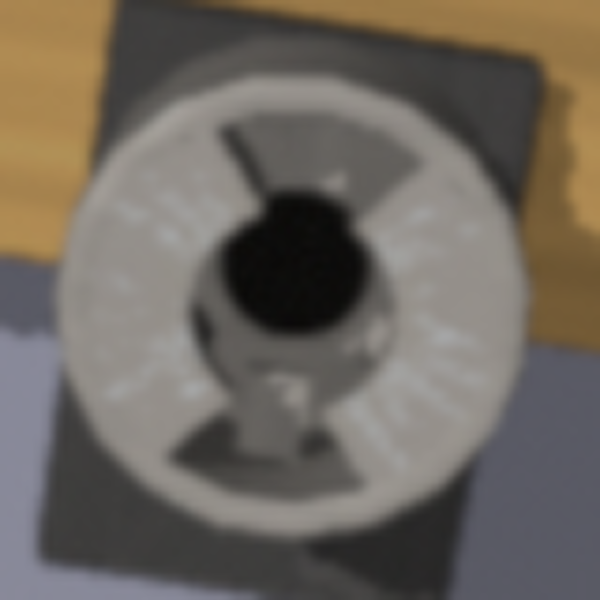

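The wrist view puts the socket centre at about (304,230.5). The slots and stand edges both give a clamp yaw of about 0.068. I'll turn half a turn and look again, so the camera mount error cancels.

```bash
echo '[[[0,0,0],-0.15,1],[[0,0,0],-0.15,1],[[0,0,0],-0.15,1],[[0,0,0],-0.15,1],[[0,0,0],-0.15,1],[[0,0,0],-0.15,1],[[0,0,0],-0.15,1],[[0,0,0],-0.15,1],[[0,0,0],-0.15,1],[[0,0,0],-0.15,1]]' | python3 nudge.py
echo '[[[0,0,0],-0.15,1],[[0,0,0],-0.15,1],[[0,0,0],-0.15,1],[[0,0,0],-0.15,1],[[0,0,0],-0.15,1],[[0,0,0],-0.15,1],[[0,0,0],-0.15,1],[[0,0,0],-0.15,1],[[0,0,0],-0.15,1],[[0,0,0],-0.12,1]]' | python3 nudge.py
echo '[[[0,0,0],0,1],[[0,0,0],0,1]]' | python3 nudge.py
python3 - <<'E'
from h import *
import cv2
print(telemetry.observe()["joints"].round(2))
T,s=tool();to(.566,.287,.25,.28+np.pi)
d=vision.get_image("wrist");cv2.imwrite("pics/w2.png",d["image"]);np.save("T2.npy",T)
M=T@d["mount"];
p=np.linalg.inv(M)@np.array([.578,-.1795,.096,1]);u=int(d["fx"]*p[0]/p[2]+d["cx"]);v=int(d["fy"]*p[1]/p[2]+d["cy"]);print(u,v)
cv2.imwrite("pics/w2c.png",cv2.resize(d["image"][v-40:v+40,u-40:u+40],(600,600),interpolation=cv2.INTER_CUBIC))
E
```

```text
clock: 2.95
position: [0.5778, -0.1849, 0.2529]
ee_rot: [2.027, 2.4, -0.001]
force: [-0.1, 0.3, -0.0]
width: 1.001
gripper_force: 0.0
clock: 3.95
position: [0.5778, -0.185, 0.2528]
ee_rot: [0.105, -3.139, 0.001]
force: [-0.1, -0.6, -0.3]
width: 0.997
gripper_force: 0.0
clock: 4.15
position: [0.5781, -0.1845, 0.2527]
ee_rot: [0.091, -3.14, 0.0]
force: [0.8, -0.1, 0.2]
width: 1.001
gripper_force: 0.0
[ 0.78  0.52 -0.85  1.53  0.4   1.27  1.5 ]
tcp [ 0.5781 -0.1845  0.2527] yaw -3.084 d [-0.0153  0.4714  0.0025] turn(-dyaw) -6.505
313 232
```

View pics/w2c.png

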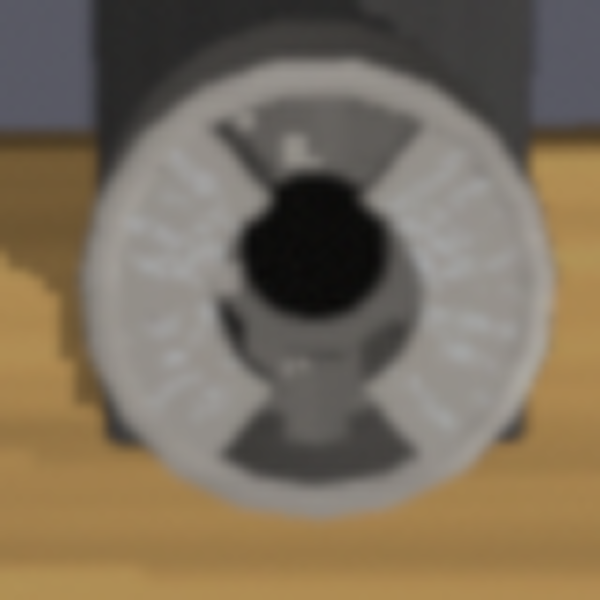

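The second view has the socket centre at (315.3,230.1) and the slots aligned with the tool within 0.01 rad. Next I move over the elbow.

```bash
python3 - <<'E'
from h import *
d=vision.get_image("wrist")
print(ray(d,np.load("T1.npy")@d["mount"],303.9,230.5,.096),ray(d,np.load("T2.npy")@d["mount"],315.3,230.1,.096))
E
echo '[[[-0.0015,0.047,0],0,1],[[-0.0015,0.047,0],0,1],[[-0.0015,0.047,0],0,1],[[-0.0015,0.047,0],0,1],[[-0.0015,0.047,0],0,1],[[-0.0015,0.047,0],0,1],[[-0.0015,0.047,0],0,1],[[-0.0015,0.047,0],0,1],[[-0.0015,0.047,0],0,1],[[-0.0015,0.047,0],0,1]]' | python3 nudge.py
echo '[[[0,0,0],-0.11,1],[[0,0,0],-0.11,1],[[0,0,0],0,1],[[0,0,0],0,1]]' | python3 nudge.py
python3 - <<'E'
from h import *
import cv2
print(telemetry.observe()["joints"].round(2))
T,s=tool();to(.566,.287,.051,.28+np.pi)
d=vision.get_image("wrist");np.save("T3.npy",T)
M=T@d["mount"];
p=np.linalg.inv(M)@np.array([.58,.289,.091,1]);u=int(d["fx"]*p[0]/p[2]+d["cx"]);v=int(d["fy"]*p[1]/p[2]+d["cy"]);print(u,v)
cv2.imwrite("pics/w3c.png",cv2.resize(d["image"][v-50:v+50,u-50:u+50],(600,600),interpolation=cv2.INTER_CUBIC))
E
```

```text
[ 0.57792966 -0.18047336] [ 0.57608995 -0.17841041]
clock: 5.25
position: [0.5637, 0.2882, 0.2528]
ee_rot: [-0.095, 3.14, -0.001]
force: [1.2, -0.3, 0.0]
width: 0.999
gripper_force: 0.0
clock: 5.65
position: [0.564, 0.2862, 0.2526]
ee_rot: [0.436, -3.111, 0.0]
force: [0.8, 0.7, 0.5]
width: 1.001
gripper_force: 0.0
[ 0.01  0.59 -0.91  1.46  0.47  1.32  0.91]
tcp [0.564  0.2862 0.2526] yaw -2.863 d [-2.200e-03  2.000e-04  2.016e-01] turn(-dyaw) -6.285
306 247
```

View pics/w3c.png

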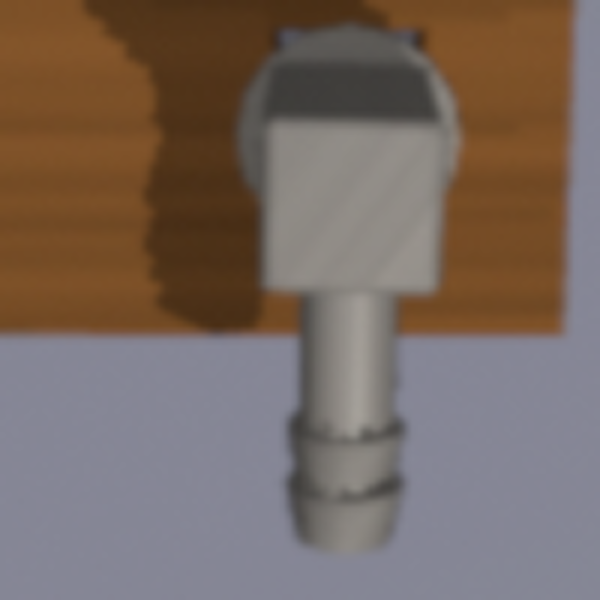

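Run:
```python
from h import *
d=vision.get_image("wrist");T=np.load("T3.npy")
e=ray(d,T@d["mount"],314.8,231.5,.091)+[.0009,-.001];print(e);to(*e,.051)
```

```text
[0.56428221 0.29103142]
tcp [0.5641 0.286  0.2528] yaw -2.862 d [-0.0016  0.0048  0.2018] turn(-dyaw) None
```

The elbow's top centre is at (314.8,231.5), square to the tool. Now I descend and grip.

```bash
echo '[[[0,0.0045,0],0,1],[[-0.001,0,0.04],0,1],[[0,0,0.04],0,1],[[0,0,0.04],0,1],[[0,0,0.04],0,1],[[0,0,0.03],0,1],[[0,0,0.0115],0,1],[[0,0,0],0,1]]' | python3 nudge.py 30
echo '[[[0,0,0],0,0.6],[[0,0,0],0,0.45],[[0,0,0],0,0.35],[[0,0,0],0,0.2],[[0,0,0],0,0.1],[[0,0,0],0,0],[[0,0,0],0,0],[[0,0,0],0,0]]' | python3 nudge.py 30
python3 - <<'E'
from h import *
T,s=tool();to(.564,.2905,.051,);print(s["force"],s["ft_torque"])
E
```

```text
clock: 6.55
position: [0.5629, 0.2907, 0.0501]
ee_rot: [0.442, -3.108, 0.001]
force: [0.2, 0.1, 0.2]
width: 0.999
gripper_force: 0.0
clock: 7.35
position: [0.5636, 0.2911, 0.0512]
ee_rot: [0.443, -3.11, 0.0]
force: [-0.1, 0.5, 0.2]
width: 0.354
gripper_force: 0.0
tcp [0.5636 0.2911 0.0512] yaw -2.858 d [-0.0003 -0.0007  0.0002] turn(-dyaw) None
[-0.05415712  0.46569898  0.21863358] [ 0.08486872 -0.10833351 -0.02472512]
```

```bash
echo '[[[0,0,0],0,0],[[0,0,0],0,0],[[0,0,0],0,0]]' | python3 nudge.py 45
python3 - <<'E'
from h import *
T,s=tool();print(T[:3,3],s["force"],s["ft_torque"])
E
```

```text
clock: 7.65
position: [0.5636, 0.2911, 0.0512]
ee_rot: [0.443, -3.11, 0.0]
force: [0.7, 0.0, -1.3]
width: 0.304
gripper_force: 44.8
[0.56357493 0.29105512 0.05115869] [ 0.65206825  0.00730996 -1.2640397 ] [ 0.09385434 -0.1712684  -0.01815507]
```

Gripped at 28 mm. Now lift and carry it over the socket.

```bash
echo '[[[0,0,-0.01],0,0],[[0,0,-0.02],0,0],[[0,0,-0.03],0,0],[[0,0,-0.04],0,0],[[0,0,-0.04],0,0],[[0,0,-0.03],0,0],[[0,0,0],0.11,0],[[0,0,0],0.11,0],[[0,0,0],0,0],[[0,0,0],0,0]]' | python3 nudge.py
python3 - <<'E'
from h import *
to(.5765,-.1795,.20,.063-np.pi);print(telemetry.observe()["joints"].round(2))
E
```

```text
clock: 8.65
position: [0.5633, 0.291, 0.2213]
ee_rot: [0.105, -3.14, 0.001]
force: [-0.0, 0.1, -2.9]
width: 0.302
gripper_force: 44.8
tcp [0.5633 0.291  0.2213] yaw -3.075 d [ 0.0181 -0.4703  0.0216] turn(-dyaw) 0.004
[-0.03  0.6  -0.85  1.51  0.46  1.25  0.69]
```

```bash
echo '[[[0.001,-0.03,0],0,0],[[0.002,-0.045,0],0,0],[[0.002,-0.05,0],0,0],[[0.002,-0.05,0],0,0],[[0.002,-0.05,0],0,0],[[0.002,-0.05,0],0,0],[[0.002,-0.05,0],0,0],[[0.002,-0.05,0],0,0],[[0.002,-0.045,0],0,0],[[0.001,-0.03,0],0,0]]' | python3 nudge.py
echo '[[[0,-0.02,0.02],0.003,0],[[0,0,0],0,0],[[0,0,0],0,0],[[0,0,0],0,0]]' | python3 nudge.py
python3 - <<'E'
from h import *
import cv2
to(.5765,-.1795,.16,.063-np.pi);T,s=tool();print(s["joints"].round(2),s["force"],s["ft_torque"])
d=vision.get_image("wrist");np.save("T4.npy",T);M=T@d["mount"]
def pr(x,y,z):
    p=np.linalg.inv(M)@np.array([x,y,z,1]);return d["fx"]*p[0]/p[2]+d["cx"],d["fy"]*p[1]/p[2]+d["cy"]
a=d["image"];b=vision.get_image("scene")["image"];c=vision.get_image("side")["image"]
cv2.imwrite("pics/sc4.png",b);cv2.imwrite("pics/sd4.png",c);cv2.imwrite("pics/w4.png",a)
r=lambda im,x,y,w,h:cv2.resize(im[y:y+h,x:x+w],(400,500),interpolation=cv2.INTER_CUBIC)
cv2.imwrite("pics/m4.png",np.hstack([r(b,180,210,100,125),r(c,390,260,100,125)]))
E
```

```text
clock: 9.65
position: [0.5732, -0.1635, 0.2207]
ee_rot: [0.098, -3.139, 0.002]
force: [0.7, -0.1, -3.1]
width: 0.302
gripper_force: 44.8
clock: 10.05
position: [0.5756, -0.1772, 0.2018]
ee_rot: [-0.099, 3.139, 0.001]
force: [-0.2, -0.2, -3.0]
width: 0.301
gripper_force: 44.8
tcp [ 0.5756 -0.1772  0.2018] yaw -3.078 d [-0.0007 -0.0024  0.0417] turn(-dyaw) 0.0
[ 0.77  0.56 -0.85  1.61  0.44  1.17  1.46] [-0.18167327 -0.15687709 -2.99216046] [ 0.14946621 -0.10754347  0.03342585]
```

View pics/m4.png

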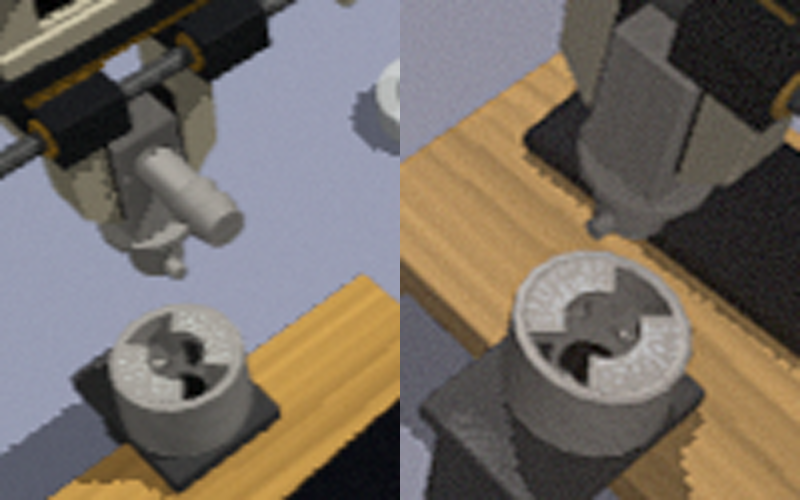

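```bash
echo '[[[-0.0005,-0.0013,0.02],0,0],[[0,0,0.02],0,0],[[0,0,0.01],0,0],[[0,0,0],0,0],[[0,0,0],0,0]]' | python3 nudge.py
echo '[[[0,0,0.003],0,0],[[0,0,0.002],0,0],[[0,0,0.001],0,0],[[0,0,0],0,0]]' | python3 nudge.py
python3 -c "
from h import *
to(.5762,-.1785,.123,.063-np.pi);print(telemetry.observe()['force'],telemetry.observe()['ft_torque'])"
```

```text
clock: 10.7
position: [0.5763, -0.1797, 0.1519]
ee_rot: [-0.095, 3.139, -0.0]
force: [-0.3, -1.2, -2.4]
width: 0.301
gripper_force: 44.8
clock: 11.1
position: [0.5758, -0.1802, 0.1452]
ee_rot: [0.094, -3.14, 0.0]
force: [-0.7, 0.0, -3.1]
width: 0.304
gripper_force: 44.8
tcp [ 0.5758 -0.1802  0.1452] yaw -3.082 d [-0.0005  0.0016  0.0222] turn(-dyaw) -0.003
[-0.65671329  0.01093693 -3.09739379] [ 0.0715832  -0.08972016  0.01191849]
```

```bash
echo '[[[0,0.0012,0],0,0],[[0,0,0.002],0,0],[[0,0,0.002],0,0],[[0,0,0.002],0,0],[[0,0,0],0,0]]' | python3 nudge.py
echo '[[[0,0,0.002],0,0],[[0,0,0.001],0,0],[[0,0,0],0,0]]' | python3 nudge.py
python3 -c "
from h import *
to(.5762,-.1785,.123,.063-np.pi);print(telemetry.observe()['force'],telemetry.observe()['ft_torque'])"
```

```text
clock: 11.6
position: [0.5755, -0.179, 0.1388]
ee_rot: [0.094, -3.14, -0.0]
force: [0.9, 0.5, -3.1]
width: 0.304
gripper_force: 44.8
clock: 11.9
position: [0.5757, -0.1789, 0.136]
ee_rot: [0.095, -3.14, -0.0]
force: [0.1, 1.0, -3.5]
width: 0.301
gripper_force: 44.8
tcp [ 0.5757 -0.1789  0.136 ] yaw -3.081 d [-0.0005  0.0004  0.013 ] turn(-dyaw) -0.003
[ 0.13666723  1.02938383 -3.46570444] [ 0.10900117 -0.14319866  0.03284789]
```

Already 5 mm inside without contact. Continuing down.

```bash
echo '[[[0,0,0.002],0,0],[[0,0,0.002],0,0],[[0,0,0.002],0,0],[[0,0,0],0,0]]' | python3 nudge.py
echo '[[[0,0,0.002],0,0],[[0,0,0.002],0,0],[[0,0,0.002],0,0],[[0,0,0],0,0]]' | python3 nudge.py
python3 -c "
from h import *
to(.5762,-.1785,.123,.063-np.pi);print(telemetry.observe()['force'],telemetry.observe()['ft_torque'])"
```

```text
clock: 12.3
position: [0.5756, -0.179, 0.1299]
ee_rot: [0.094, -3.14, -0.0]
force: [0.5, -0.4, -2.9]
width: 0.3
gripper_force: 44.8
clock: 12.7
position: [0.5757, -0.1789, 0.1239]
ee_rot: [0.094, -3.14, -0.0]
force: [0.3, -0.7, -2.7]
width: 0.302
gripper_force: 44.8
tcp [ 0.5757 -0.1789  0.1239] yaw -3.081 d [-0.0006  0.0004  0.0009] turn(-dyaw) -0.003
[ 0.30621798 -0.65595606 -2.74469484] [ 0.05368518 -0.18764892 -0.02266154]
```

```bash
echo '[[[0,0,0.001],0,0],[[0,0,0.001],0,0],[[0,0,0],0,0]]' | python3 nudge.py
echo '[[[0,0,0.001],0,0],[[0,0,0],0,0]]' | python3 nudge.py
echo '[[[0,0,0.001],0,0],[[0,0,0],0,0]]' | python3 nudge.py
```

```text
clock: 13.0
position: [0.5757, -0.1789, 0.1221]
ee_rot: [0.094, -3.14, 0.0]
force: [1.0, -0.4, -2.7]
width: 0.301
gripper_force: 44.8
clock: 13.2
position: [0.5757, -0.1789, 0.1211]
ee_rot: [0.094, -3.14, 0.0]
force: [0.0, -0.4, -2.6]
width: 0.299
gripper_force: 44.8
clock: 13.4
position: [0.5758, -0.1789, 0.1202]
ee_rot: [-0.094, 3.14, -0.0]
force: [0.3, 0.0, -3.0]
width: 0.303
gripper_force: 44.8
```

```bash
echo '[[[0,0,0.001],0,0],[[0,0,0],0,0]]' | python3 nudge.py
echo '[[[0,0,0.0005],0,0],[[0,0,0],0,0]]' | python3 nudge.py
```

```text
clock: 13.6
position: [0.5759, -0.1789, 0.1199]
ee_rot: [-0.094, 3.14, -0.001]
force: [-2.1, -0.6, 4.4]
width: 0.298
gripper_force: 44.8
clock: 13.8
position: [0.576, -0.1789, 0.1197]
ee_rot: [-0.094, 3.14, -0.001]
force: [-3.5, 0.5, 8.9]
width: 0.303
gripper_force: 44.8
```

Landed at TCP z 0.120, as expected. I'll lift off the floor a little and start turning clockwise, following the helix and logging the torque.

```bash
cat > o.py <<'E'
from h import *
T,s=tool();f=np.mean([telemetry.observe()["ft_torque"] for _ in range(1)],0)
print("t",round(s["clock"],2),"ang",round((-3.081-np.arctan2(T[1,0],T[0,0])+np.pi)%(2*np.pi)-np.pi,3),"pos",T[:3,3].round(4),"F",s["force"].round(1),"M",s["ft_torque"].round(3),"w",round(s["width"],3))
E
echo '[[[0,0,-0.002],0,0],[[0,0,0],0,0]]' | python3 nudge.py >/dev/null; python3 o.py
echo '[[[0,0,0],0.05,0],[[0,0,0],0,0]]' | python3 nudge.py >/dev/null; python3 o.py
echo '[[[0,0,0.0003],0.05,0],[[0,0,0],0,0]]' | python3 nudge.py>/dev/null; python3 o.py
echo '[[[0,0,0.00015],0.05,0],[[0,0,0],0,0]]' | python3 nudge.py>/dev/null; python3 o.py
echo '[[[0,0,0.00015],0.05,0],[[0,0,0],0,0]]' | python3 nudge.py>/dev/null; python3 o.py
```

```text
t 14.0 ang 0.001 pos [ 0.5759 -0.1789  0.1208] F [ 0.2  0.2 -3.4] M [ 0.058 -0.099 -0.006] w 0.302
t 14.2 ang 0.051 pos [ 0.5756 -0.1789  0.1204] F [ 0.8  0.3 -3.9] M [ 0.093 -0.133  0.041] w 0.303
t 14.4 ang 0.1 pos [ 0.5757 -0.1789  0.1202] F [-0.2  0.3 -3. ] M [ 0.11  -0.151 -0.05 ] w 0.308
t 14.6 ang 0.149 pos [ 0.5758 -0.1789  0.1202] F [-0.4  0.4 -2.8] M [ 0.063 -0.176 -0.008] w 0.301
t 14.8 ang 0.199 pos [ 0.5758 -0.1789  0.1201] F [ 0.3  0.1 -1.7] M [ 0.113 -0.159  0.019] w 0.307
```

```bash
echo '[[[0,0,0.00015],0.05,0],[[0,0,0],0,0]]' | python3 nudge.py >/dev/null; python3 o.py
echo '[[[0,0,0.00015],0.05,0],[[0,0,0],0,0]]' | python3 nudge.py>/dev/null; python3 o.py
echo '[[[0,0,0.00015],0.05,0],[[0,0,0],0,0]]' | python3 nudge.py>/dev/null; python3 o.py
echo '[[[0,0,0.00015],0.05,0],[[0,0,0],0,0]]' | python3 nudge.py>/dev/null; python3 o.py
```

```text
t 15.0 ang 0.249 pos [ 0.5758 -0.1789  0.12  ] F [-0.3  0.6 -2.2] M [ 0.11  -0.146 -0.022] w 0.302
t 15.2 ang 0.298 pos [ 0.5759 -0.1789  0.1199] F [ 0.6 -0.4 -1.4] M [ 0.097 -0.138 -0.004] w 0.301
t 15.4 ang 0.348 pos [ 0.5758 -0.179   0.1197] F [-0.2  0.1 -1.8] M [ 0.073 -0.152 -0.031] w 0.304
t 15.6 ang 0.398 pos [ 0.5757 -0.179   0.1195] F [-0.2  0.4 -3.1] M [ 0.145 -0.1   -0.014] w 0.306
```

```bash
echo '[[[0,0,0.00015],0.05,0],[[0,0,0],0,0]]' | python3 nudge.py >/dev/null; python3 o.py
echo '[[[0,0,0.00015],0.05,0],[[0,0,0],0,0]]' | python3 nudge.py>/dev/null; python3 o.py
echo '[[[0,0,0.00015],0.05,0],[[0,0,0],0,0]]' | python3 nudge.py>/dev/null; python3 o.py
echo '[[[0,0,0.00015],0.05,0],[[0,0,0],0,0]]' | python3 nudge.py>/dev/null; python3 o.py
```

```text
t 15.8 ang 0.448 pos [ 0.5757 -0.1789  0.1193] F [ 0.5 -0.7 -2.8] M [ 0.07  -0.191 -0.031] w 0.303
t 16.0 ang 0.498 pos [ 0.5758 -0.1789  0.1192] F [-0.4  0.6 -2.7] M [ 0.093 -0.187  0.015] w 0.299
t 16.2 ang 0.548 pos [ 0.5759 -0.1788  0.1191] F [ 0.5 -0.1 -2.2] M [ 0.105 -0.184  0.214] w 0.305
t 16.4 ang 0.598 pos [ 0.5759 -0.1788  0.1191] F [-0.  -0.7 -0.8] M [ 0.116 -0.074  0.303] w 0.304
```

The torque rises at about 0.5–0.55 rad, which is the bite. I'll step on while measuring elastic wind-up, so that the 30° is counted on the elbow.

```bash
echo '[[[0,0,0.00015],0.05,0],[[0,0,0],0,0]]' | python3 nudge.py >/dev/null; python3 o.py
echo '[[[0,0,0],0,0],[[0,0,0],0,0]]' | python3 nudge.py>/dev/null; python3 o.py
echo '[[[0,0,0],-0.015,0],[[0,0,0],0,0]]' | python3 nudge.py>/dev/null; python3 o.py
echo '[[[0,0,0],0.015,0],[[0,0,0],0,0]]' | python3 nudge.py>/dev/null; python3 o.py
```

```text
t 16.6 ang 0.648 pos [ 0.5759 -0.1787  0.119 ] F [ 0.1  0.9 -0.4] M [ 0.249 -0.039  0.307] w 0.303
t 16.8 ang 0.648 pos [ 0.576  -0.1788  0.119 ] F [-0.1  0.8  2.9] M [0.227 0.033 0.333] w 0.3
t 17.0 ang 0.634 pos [ 0.576  -0.1788  0.119 ] F [-0.8  1.7  3.4] M [0.373 0.023 0.282] w 0.306
t 17.2 ang 0.651 pos [ 0.5759 -0.1788  0.1189] F [0.1 1.3 3.9] M [ 0.405 -0.015  0.357] w 0.304
```

```bash
echo '[[[0,0,0],-0.03,0],[[0,0,0],0,0]]' | python3 nudge.py >/dev/null; python3 o.py
echo '[[[0,0,0],0,0]]' | python3 nudge.py>/dev/null; python3 o.py
echo '[[[0,0,0],-0.02,0],[[0,0,0],0,0]]' | python3 nudge.py>/dev/null; python3 o.py
echo '[[[0,0,0],0,0]]' | python3 nudge.py>/dev/null; python3 o.py
echo '[[[0,0,0],0.05,0],[[0,0,0],0,0]]' | python3 nudge.py>/dev/null; python3 o.py
```

```text
t 17.4 ang 0.619 pos [ 0.5759 -0.1789  0.1187] F [0.9 1.4 1.1] M [ 0.447 -0.332  0.106] w 0.299
t 17.5 ang 0.62 pos [ 0.5759 -0.1789  0.1187] F [1.5 1.8 0.7] M [ 0.384 -0.365  0.148] w 0.302
t 17.7 ang 0.6 pos [ 0.5758 -0.1789  0.1186] F [ 1.4  1.2 -1.6] M [ 0.44  -0.563  0.11 ] w 0.302
t 17.8 ang 0.601 pos [ 0.5758 -0.1789  0.1186] F [ 2.1  1.2 -1.7] M [ 0.379 -0.62   0.125] w 0.3
t 18.0 ang 0.651 pos [ 0.5759 -0.1788  0.1187] F [ 2.1  2.2 -1.2] M [ 0.422 -0.745  0.257] w 0.305
```

Wind-up is about 0.055 rad and the bite came at about 0.515, so the tool should end at about 1.09 rad.

```bash
echo '[[[0,0,0.00015],0.05,0],[[0,0,0],0,0]]' | python3 nudge.py >/dev/null; python3 o.py
echo '[[[0,0,0.00015],0.05,0],[[0,0,0],0,0]]' | python3 nudge.py>/dev/null; python3 o.py
echo '[[[0,0,0.00015],0.05,0],[[0,0,0],0,0]]' | python3 nudge.py>/dev/null; python3 o.py
echo '[[[0,0,0.00015],0.05,0],[[0,0,0],0,0]]' | python3 nudge.py>/dev/null; python3 o.py
```

```text
t 18.2 ang 0.7 pos [ 0.5759 -0.1788  0.1187] F [ 1.9  1.  -1. ] M [ 0.467 -0.746  0.341] w 0.302
t 18.4 ang 0.749 pos [ 0.5759 -0.1787  0.1186] F [2.1 1.4 0.5] M [ 0.524 -0.627  0.29 ] w 0.305
t 18.6 ang 0.799 pos [ 0.576  -0.1787  0.1186] F [1.5 1.9 2.2] M [ 0.57  -0.598  0.379] w 0.302
t 18.8 ang 0.848 pos [ 0.576  -0.1787  0.1185] F [1.5 2.1 2.9] M [ 0.666 -0.541  0.306] w 0.305
```

```bash
echo '[[[0,0,0.00015],0.05,0],[[0,0,0],0,0]]' | python3 nudge.py >/dev/null; python3 o.py
echo '[[[0,0,0.00015],0.05,0],[[0,0,0],0,0]]' | python3 nudge.py>/dev/null; python3 o.py
echo '[[[0,0,0.00015],0.05,0],[[0,0,0],0,0]]' | python3 nudge.py>/dev/null; python3 o.py
echo '[[[0,0,0.00015],0.05,0],[[0,0,0],0,0]]' | python3 nudge.py>/dev/null; python3 o.py
echo '[[[0,0,0.0001],0.04,0],[[0,0,0],0,0],[[0,0,0],0,0]]' | python3 nudge.py>/dev/null; python3 o.py
```

```text
t 19.0 ang 0.898 pos [ 0.5761 -0.1787  0.1184] F [0.5 4.4 5.2] M [ 0.73  -0.435  0.357] w 0.303
t 19.2 ang 0.948 pos [ 0.5762 -0.1786  0.1184] F [-0.   2.1  5.2] M [ 0.792 -0.403  0.331] w 0.306
t 19.4 ang 0.998 pos [ 0.5763 -0.1786  0.1184] F [0.5 2.4 6.9] M [ 0.794 -0.381  0.357] w 0.301
t 19.6 ang 1.048 pos [ 0.5763 -0.1785  0.1183] F [1.2 2.3 7.2] M [ 0.842 -0.291  0.315] w 0.301
t 19.9 ang 1.087 pos [ 0.5764 -0.1786  0.1182] F [0.7 2.3 8.5] M [ 0.777 -0.364  0.34 ] w 0.304
```

Turned to 1.087 rad with a steady 0.34 N m. I'll take off the wind-up, release and back away.

```bash
echo '[[[0,0,-0.0007],-0.05,0],[[0,0,0],0,0]]' | python3 nudge.py 20 >/dev/null; python3 o.py
echo '[[[0,0,0],0,0.35],[[0,0,0],0,0.4],[[0,0,0],0,0.6],[[0,0,0],0,0.8],[[0,0,0],0,0.8],[[0,0,0],0,0.8]]' | python3 nudge.py; python3 o.py
```

```text
t 20.1 ang 1.037 pos [ 0.576  -0.1788  0.118 ] F [ 4.3  2.7 -2.1] M [ 0.697 -1.134  0.081] w 0.305
clock: 20.7
position: [0.5757, -0.179, 0.1182]
ee_rot: [1.478, 2.772, -0.0]
force: [-0.1, 0.3, 0.7]
width: 0.7
gripper_force: 0.0
t 20.7 ang 1.041 pos [ 0.5757 -0.179   0.1182] F [-0.1  0.3  0.7] M [ 0.028 -0.11  -0.029] w 0.7
```

```bash
echo '[[[0,0,-0.005],0,0.8],[[0,0,-0.02],0,0.8],[[0,0,-0.04],0,0.8],[[0,0,-0.04],0,0.8],[[0,0,-0.02],0,0.8],[[0,0,0],0,0.8],[[0,0,0],0,0.8],[[0,0,0],0,0.8]]' | python3 nudge.py
python3 - <<'E'
from h import *
import cv2
T,s=tool();np.save("T5.npy",T)
a=vision.get_image("wrist");w=a["image"]
p=np.linalg.inv(T@a["mount"])@np.array([.577,-.179,.158,1]);u=int(a["fx"]*p[0]/p[2]+a["cx"]);v=int(a["fy"]*p[1]/p[2]+a["cy"])
print(u,v)
b=vision.get_image("side")["image"];cv2.imwrite("pics/w5.png",w)
v0=max(v-60,0);r=lambda i:cv2.resize(i,(400,400),interpolation=cv2.INTER_CUBIC)
print(u-80,v0)
cv2.imwrite("pics/m5.png",np.hstack([r(w[v0:v0+160,u-80:u+80]),r(b[250:400,360:510])]))
E
```

```text
clock: 21.5
position: [0.575, -0.179, 0.242]
ee_rot: [-1.477, -2.77, 0.001]
force: [0.4, -1.2, -1.8]
width: 0.8
gripper_force: 0.0
311 257
231 197
```

View pics/m5.png

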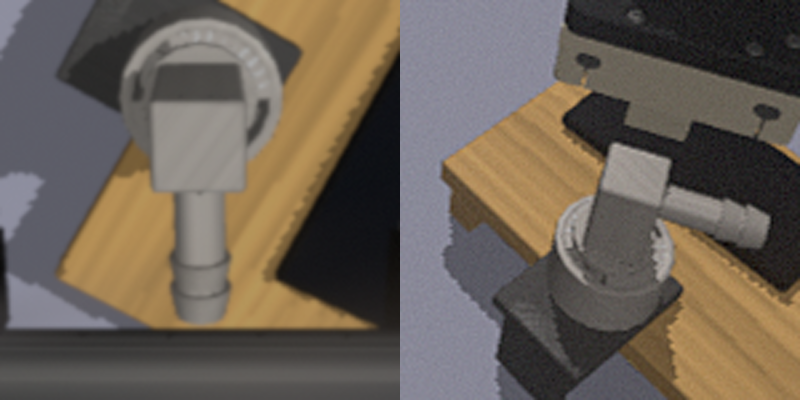

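The elbow stands upright in the socket. Its outlet is in line with the tool yaw of 1.04 rad, which is 0.525 rad (30°) past the bite. Nothing else has moved.

```bash
python3 -c "
from cell import arm, vision, telemetry, sign_off
print(sign_off())"
```

```text
the job is handed in; nothing more can be done
None
```

I screwed the elbow into the clamp's socket clockwise to the bite (felt at about 0.515 rad), turned it about 30° further by my estimate, released it and handed the job in at about 21.6 s; the plug, phone and tape roll were not touched.

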